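# Put the reagent bottles back in the rack in order of size

### The job

Put the four amber bottles from the worktop back into the empty bays of the wire rack, one upright in each bay, so that the whole row steps down in size, bottle by bottle, from the largest bottle at one end to the smallest at the other. The largest and smallest are already in their end bays: leave those two where they are, keep every bottle upright, and do not disturb the slide mailer, forceps and petri dish lying nearby.

Things in the scene. Friction and masses are not known exactly. Their poses are not given: they have to be found in the camera images.
- rack: fixed steel wire bottle rack, 442 mm (own y) x 82 mm (own x). Six open bays in a row, centres at y = -180, -108, -36, 36, 108, 180 mm, x = 0; each 67 mm square inside, fenced by wire up to 30 mm above the worktop; floor 4 mm above the worktop. Wire loops at both ends, 64 mm high. Origin: on the worktop under its middle. The end bays hold the largest and smallest bottle, either way round
- bottle_smallest: loose amber glass bottle with a white paper band and a ribbed black screw cap, smallest of the six: body 26 mm diameter, 42 mm high with the cap; the cap is 20 mm diameter and is the top 18 mm of the bottle, with a 4 mm neck and then a sloping shoulder under it; origin at the centre of its underside, z up. Stands in an end bay of the rack from the start and stays there.
- bottle_s: loose amber glass bottle with a white paper band and a ribbed black screw cap, second smallest of the six: body 30 mm diameter, 54 mm high with the cap; the cap is 24 mm diameter and is the top 18 mm of the bottle, with a 4 mm neck and then a sloping shoulder under it; origin at the centre of its underside, z up. Starts standing upright on the worktop in front of the rack.
- bottle_m: loose amber glass bottle with a white paper band and a ribbed black screw cap, third smallest of the six: body 35 mm diameter, 66 mm high with the cap; the cap is 28 mm diameter and is the top 18 mm of the bottle, with a 4 mm neck and then a sloping shoulder under it; origin at the centre of its underside, z up. Starts standing upright on the worktop in front of the rack.
- bottle_l: loose amber glass bottle with a white paper band and a ribbed black screw cap, third largest of the six: body 40 mm diameter, 79 mm high with the cap; the cap is 32 mm diameter and is the top 18 mm of the bottle, with a 4 mm neck and then a sloping shoulder under it; origin at the centre of its underside, z up. Starts standing upright on the worktop in front of the rack.
- bottle_xl: loose amber glass bottle with a white paper band and a ribbed black screw cap, second largest of the six: body 45 mm diameter, 93 mm high with the cap; the cap is 36 mm diameter and is the top 18 mm of the bottle, with a 4 mm neck and then a sloping shoulder under it; origin at the centre of its underside, z up. Starts standing upright on the worktop in front of the rack.
- bottle_largest: loose amber glass bottle with a white paper band and a ribbed black screw cap, largest of the six: body 50 mm diameter, 108 mm high with the cap; the cap is 40 mm diameter and is the top 18 mm of the bottle, with a 4 mm neck and then a sloping shoulder under it; origin at the centre of its underside, z up. Stands in an end bay of the rack from the start and stays there.
- slide_mailer: bystander: loose flat white plastic slide mailer with a blue end, 86 x 30 x 12 mm, lying on the worktop; origin at the centre of its underside
- forceps: bystander: loose steel forceps, 122 mm long, 15 mm wide, 10 mm high, lying on the worktop; origin at the centre of the underside
- dish: bystander: loose clear round petri dish, 60 mm diameter, 14 mm high, lying on the worktop behind the rack; origin at the centre of its underside

How it is judged:
By the outcome, as a careful person would: the job done as asked, in the order asked, and still so for the second after the job is handed in, with the robot touching nothing.
It also fails if it takes over 80 s, if anything falls off the work surface, if the arm or the gripper's body presses on something with over 40 N, if the wrist force passes 120 N, or if a joint passes its speed limit or range.

### The arm

A 7-joint arm with a two-finger parallel gripper is mounted at the origin on a cart in front of the work surface, level with it; the furniture and walls round the work are solid. World frame = base frame: x ahead of the robot, y to its left, z up, the work surface at z = 0. Lengths are in m, angles in degrees, forces in N, time in s.
With the tool pointing down it reaches from about 0.425 to 0.825 m from the base axis. Payload 3.6 kg.
Tool frame: the origin (TCP) lies at the very end of the fingers, on their centre line; the grasp point (between the pads) lies 19 mm behind it; z points along the fingers, y is the line along which they close (so a half turn about z gives the same grasp; the last joint's range is limited). The gripper opens to 85 mm and grips with 20 to 120 N. Pads are 22 mm wide; open, the fingers measure 114 mm over their backs; the gripper's body (76 mm by 85 mm) begins 54 mm behind the grasp point. The pads swing forward as they close: fully open they stand 13 mm farther back than shut.
Start: joints at [61.736, 35.231, -0.722, 81.555, 0.464, 63.22, -2.315], TCP at [0.293, -0.58, 0.231] pointing down, gripper open.
Joint ranges: [-178.69, 178.69], [-17.37, 117.87], [-77.05, 75.6], [15.02, 138.74], [-78.02, 258.01], [0.78, 113.62], [-162.83, 162.83]. Speed limits (degrees/s): [159.86, 159.86, 180, 180, 180, 180, 180].

### API

Orientations are given as [roll, pitch, yaw] about the fixed x, y, z axes, in that order (R = Rz(yaw) Ry(pitch) Rx(roll)).
In Python, from station import arm gives the robot as it stands. The module is installed in compiled form; this text tells all that it offers.
- The arm moves only by the shell command python3 -m jog 'ROWS' [FORCE]. ROWS is a JSON object whose one key "steps" holds a list of rows, each a list of 3 entries, a list of its own where there are three numbers: the turn, a rotation vector about the tool's x, y, z in units of 6 degrees (1.0 is 6 degrees), then the shift along the tool's x, y, z in units of 25 mm (1.0 is 25 mm), then the opening, from 0 (shut) to 1 (fully open). In form: {"steps": [[[wx, wy, wz], [tx, ty, tz], fingers], ...]}. A call has 1 to 20 rows; each row is the pose to reach, as a shift and turn from the pose commanded when the call began, along the tool's axes at that moment; what a row does not reach only later rows make up. A row lasts 1/12 s, in which the tool goes at most 41.7 mm and 7.16 degrees, less where a joint would pass 70% of its speed; a pose out of reach is approached as far as the arm can. A call with a gripper value outside its range is refused whole. The fingers move at their own pace and stop on an object; FORCE is the grip in N (left out, the last holds). Time passes only in rows, so rows that repeat a pose let the fingers close. It gives the time, the measured TCP pose, the force, the opening and the grip force at its end, in the units of the state.
- arm.state(): the state, without advancing time (a new reading comes with each control period).
- arm.get_image(name): name is "scene" or "top"; returns a dict with "img" (480x640x3 uint8, blue, green, red), "depth" (480x640 float32, m along the optical axis (not along the pixel's ray), 0 where there is no reading), "K" (3x3 intrinsics, pixels), "distortion" ([k1, k2, p1, p2, k3] as OpenCV has them; the pictures are not rectified), "R" (3x3) and "t" (3): a world point X has camera coordinates R X + t. Camera axes: x right, y down, z forward; pixel columns grow to the right and rows downward; lengths in m; the calibration is good to about 2 mm. A picture is of the moment at which its call begins.
- arm.finish_job(): hands the job in; it is judged then, once.
The state is a dict: "clock": time; "joints": joint angles; "qvel": joint speeds; "effort": joint torques, N m; "tool_pos": TCP position; "orientation": TCP orientation; "force": force on the tool from outside, world axes, zero at the start; "torque": the same for the moment, N m; "width": finger opening in m; "gripper_force": force on a finger pad.
Only numpy, scipy, OpenCV 4.12 (cv2) and the standard library are available. Lean on these libraries where they do the work, as an engineer would, in place of code of your own. Each camera call takes 0.05 s, during which the arm holds its last target. There are 200 camera calls.

## Working session

There is one attempt and no reset: what is moved stays moved. The work goes in short steps, Python scripts to look and compute and a shell command to move; the robot and the scene stay as the last step left them, time stands still between calls to the robot, and variables do not carry over. Pictures are saved under pics/ and viewed, at most 14 in all, crops included, and the job is handed in when it is done.

```bash
mkdir -p pics; python3 - <<'E'
from station import arm
import cv2,numpy as np
print(arm.state())
for n in("top","scene"):
    d=arm.get_image(n);cv2.imwrite(f"pics/{n}0.png",d["img"]);np.savez(f"{n}0.npz",**d)
    print(n,d["K"],d["distortion"],-np.array(d["R"]).T@d["t"],d["R"])
E
```

```text
{'clock': 0.0, 'joints': array([61.73430008, 35.2889812 , -0.72432951, 81.64393204,  0.46442832,
       63.21849769, -2.31381474]), 'qvel': array([-0.01364572, -0.07923339,  0.06074277,  0.00989719, -0.03803373,
        0.13829663,  0.06852622]), 'effort': array([ 1.05429957e-03, -4.69212770e+01,  2.58922074e-01, -1.71033919e+01,
        9.82194208e-03,  9.55696392e-03, -1.60671186e-05]), 'tool_pos': array([ 0.29220401, -0.57974177,  0.23012602]), 'orientation': array([-1.79851469e+02,  1.62479038e-03,  2.67534804e+01]), 'force': array([-0.1728963 ,  0.40353095,  0.50472165]), 'torque': array([-0.03460231, -0.0005932 ,  0.01611607]), 'gripper_force': 0.0, 'width': 0.08517689788891511}
top [[435.99085834   0.         316.58465764]
 [  0.         435.99085834 235.98135926]
 [  0.           0.           1.        ]] [-0.03776448  0.          0.          0.          0.        ] [0.41888841 0.01858472 1.13975848] [[-0.01202624 -0.99950533  0.02905955]
 [-0.98828432  0.00745915 -0.15244169]
 [ 0.15214952 -0.0305524  -0.98788515]]
scene [[592.56210764   0.         311.72541566]
 [  0.         592.56210764 237.41340737]
 [  0.           0.           1.        ]] [-0.10336737  0.          0.          0.          0.        ] [-0.33890379 -0.692253    0.7588609 ] [[ 0.61763269 -0.78616435  0.02180539]
 [-0.40367334 -0.3406882  -0.84910505]
 [ 0.67496496  0.51563278 -0.52777376]]
```

View pics/top0.png

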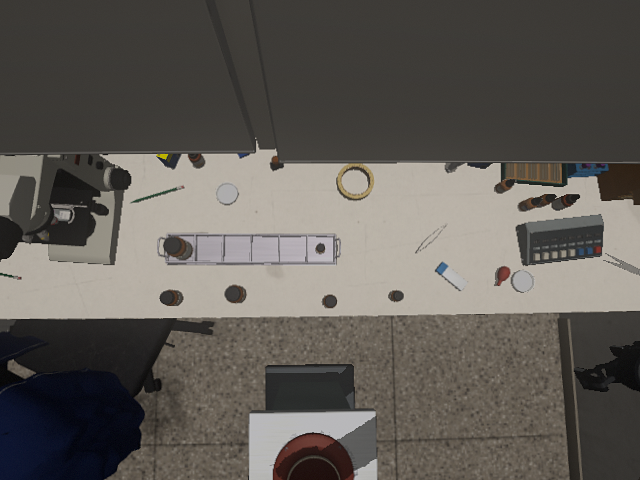

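View pics/scene0.png

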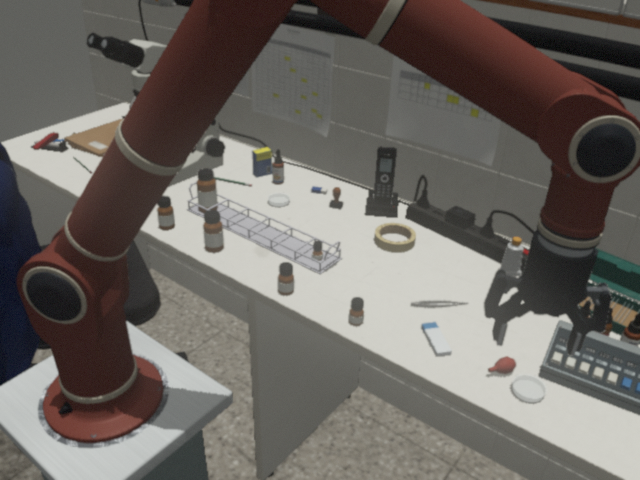

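Top view: rack spans (165,235)–(337,263), largest at (175,246), smallest at (320,248). Loose bottles are at (171,298), (235,294), (330,300) and (396,296); mailer is at (450,276), forceps at (432,238), dish at (227,194). Next, positions from depth.

```bash
cat > h.py <<'E'
import numpy as np,cv2
def cloud(d):
    K,D,R,t=[np.array(d[k],float) for k in("K","distortion","R","t")]
    v,u=np.mgrid[:480,:640]
    n=cv2.undistortPoints(np.stack([u,v],-1).reshape(-1,1,2).astype(float),K,D).reshape(480,640,2)
    z=d["depth"]; c=np.dstack([n*z[...,None],z])
    P=(c-t)@R; P[z==0]=np.nan
    return P
def ray(d,uv,h):
    K,D,R,t=[np.array(d[k],float) for k in("K","distortion","R","t")]
    n=cv2.undistortPoints(np.array(uv,float).reshape(-1,1,2),K,D).reshape(-1,2)
    w=np.c_[n,np.ones(len(n))]@R; o=-R.T@t
    return o+w*((h-o[2])/w[:,2])[:,None]
def bottles(d,lo=.035,box=(.3,.7,-.35,.45)):
    P=cloud(d); img=d["img"]
    m=(P[...,2]>lo)&(P[...,2]<.2)&(P[...,0]>box[0])&(P[...,0]<box[1])&(P[...,1]>box[2])&(P[...,1]<box[3])
    n,L,s,c=cv2.connectedComponentsWithStats(m.astype(np.uint8))
    out=[]
    for i in range(1,n):
        if s[i,4]<15: continue
        q=P[L==i]; zt=np.percentile(q[:,2],97)
        sel=(L==i)&(P[...,2]>zt-.008); 
        vv,uu=np.nonzero(sel); cnt=np.c_[uu,vv].astype(np.float32)
        (cx,cy),r=cv2.minEnclosingCircle(cnt)
        p=ray(d,[[cx,cy]],zt)[0]
        ex=P[sel]; out.append((c[i].round(0),s[i,4],p.round(4),np.ptp(ex[:,:2],axis=0).round(3)))
    return out
E
python3 - <<'E'
from h import *
for n in("top","scene"):
    d=np.load(n+"0.npz"); print(n)
    for o in bottles(d): print(*o)
    P=cloud(d)
    if n=="top":
        print("table",P[280,300],P[220,400])
        for uv in [(432,238),(450,276),(227,194),(100,230),(118,178),(355,182),(240,80),(400,80),(264,140),(560,240)]: print(uv,P[uv[1],uv[0]].round(3))
        m=(P[...,2]>.018)&(P[...,2]<.045)&(P[...,0]>.4)&(P[...,0]<.62)&(P[...,1]>-.1)&(P[...,1]<.4)
        v,u=np.nonzero(m); print(len(v)); 
        q=P[m]; print(q.min(0),q.max(0)); print(cv2.minAreaRect(q[:,:2].astype(np.float32)))
d=np.load("top0.npz");im=d["img"]
cv2.imwrite("pics/crop0.png",cv2.resize(im[220:315,145:415],None,fx=2.9,fy=2.9,interpolation=cv2.INTER_CUBIC))
E
```

```text
top
[175. 246.] 514 [0.5595 0.329  0.1149] [0.041 0.041]
[339. 247.] 44 [ 0.5598 -0.0701  0.0669] [0.038 0.005]
[320. 246.] 56 [ 0.5606 -0.0241  0.0492] [0.018 0.018]
[234. 293.] 300 [0.4446 0.1891 0.0959] [0.033 0.036]
[170. 297.] 262 [0.4366 0.3469 0.0825] [0.031 0.031]
[398. 295.] 89 [ 0.436  -0.2163  0.0578] [0.025 0.024]
[330. 300.] 149 [ 0.4242 -0.0463  0.0695] [0.027 0.025]
table [0.47857118 0.02789939 0.00409394] [ 6.35990120e-01 -2.40750465e-01  4.70934338e-04]
(432, 238) [ 0.587 -0.325  0.   ]
(450, 276) [ 0.484 -0.363  0.015]
(227, 194) [0.707 0.22  0.011]
(100, 230) [0.607 0.534 0.044]
(118, 178) [0.726 0.471 0.102]
(355, 182) [ 0.741 -0.122  0.001]
(240, 80) [0.612 0.073 0.784]
(400, 80) [ 0.595 -0.06   0.816]
(264, 140) [0.612 0.065 0.643]
(560, 240) [ 0.571 -0.645  0.055]
1166
[ 0.40860354 -0.0647076   0.01801675] [0.60104049 0.37406801 0.04499575]
((0.5062848925590515, 0.1558726727962494), (0.4388386905193329, 0.1891356110572815), 89.12770080566406)
scene
[206. 187.] 701 [0.5526 0.3275 0.1174] [0.046 0.041]
[164. 208.] 333 [0.4284 0.3429 0.0842] [0.038 0.035]
[212. 226.] 526 [0.435  0.1823 0.0978] [0.039 0.038]
[317. 245.] 80 [ 0.5518 -0.0275  0.0514] [0.024 0.022]
[332. 248.] 65 [ 0.5455 -0.075   0.0689] [0.042 0.009]
[285. 273.] 298 [ 0.4174 -0.0493  0.0717] [0.03  0.029]
[357. 304.] 177 [ 0.4282 -0.2188  0.0589] [0.026 0.023]
```

View pics/crop0.png

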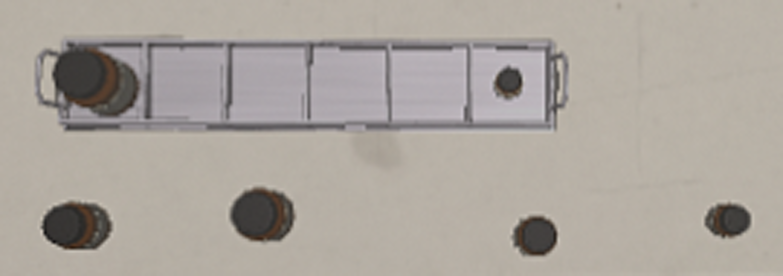

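The heights identify the loose bottles from left to right as l, xl, m, s. Largest is at the +y end. Now the rack pose, and the first move's numbers.

```bash
cat >> h.py <<'E'
def go(x,y,z,yaw=90):
    """units for jog from present pose (tool down)"""
    from station import arm
    from scipy.spatial.transform import Rotation as Ro
    s=arm.state(); R=Ro.from_euler('xyz',s["orientation"],degrees=True)
    T=Ro.from_euler('xyz',[180,0,yaw],degrees=True)
    print("turn",((R.inv()*T).as_rotvec(degrees=True)/6).round(2),"shift",(R.inv().apply(np.array([x,y,z])-s["tool_pos"])/.025).round(2),"at",s["tool_pos"].round(4),"w",round(float(s["width"]),4))
E
python3 - <<'E'
from h import *
d=np.load("top0.npz");P=cloud(d);K=d["K"]
# wires: rails projected at z=0.03, dark pixels vs lilac floor
g=cv2.cvtColor(d["img"],cv2.COLOR_BGR2GRAY).astype(int)
for c in (200,240,290,310):
    col=g[228:272,c]; print(c,col.tolist())
print([ (u,g[250,u]) for u in range(160,342) if g[250,u]<150])
m=(P[...,2]>.02)&(P[...,2]<.04)&(P[...,0]>.5)&(P[...,0]<.62)&(P[...,1]>-.06)&(P[...,1]<.29)
for lab,s in(("far",P[...,0]>.58),("near",P[...,0]<.54)):
    q=P[m&s]; print(lab,len(q),np.polyfit(q[:,1],q[:,0],1) if len(q)>5 else '', np.median(q[:,2]) if len(q) else '')
# floor region by colour (lilac): b>r
b=d["img"].astype(int);mm=((b[...,0]-b[...,2])>2)&(g>120); mm[:230]=0;mm[270:]=0;mm[:,:150]=0;mm[:,345:]=0
v,u=np.nonzero(mm);r=cv2.minAreaRect(np.c_[u,v].astype(np.float32));bx=cv2.boxPoints(r);print(r);print(ray(d,bx,.004))
go(.436,-.2163,.12)
E
```

```text
200 [178, 178, 177, 173, 148, 152, 136, 82, 137, 166, 165, 166, 165, 162, 163, 164, 159, 161, 162, 162, 162, 159, 161, 160, 160, 160, 157, 159, 162, 161, 163, 164, 144, 159, 128, 141, 144, 161, 179, 178, 178, 178, 177, 176]
240 [178, 178, 178, 179, 180, 172, 146, 105, 138, 170, 166, 169, 172, 172, 169, 168, 167, 167, 168, 167, 167, 167, 169, 168, 168, 170, 169, 168, 168, 172, 169, 168, 171, 168, 134, 95, 112, 161, 180, 177, 178, 177, 177, 177]
290 [178, 178, 179, 179, 181, 168, 150, 120, 87, 149, 183, 180, 180, 177, 177, 178, 176, 175, 177, 179, 178, 175, 174, 176, 176, 176, 174, 171, 175, 178, 178, 177, 180, 158, 137, 112, 147, 182, 178, 176, 177, 176, 177, 177]
310 [179, 179, 179, 179, 181, 164, 153, 123, 142, 184, 180, 181, 182, 180, 180, 179, 179, 176, 179, 179, 179, 179, 178, 178, 177, 178, 176, 176, 179, 183, 184, 184, 185, 166, 140, 113, 152, 186, 179, 179, 178, 179, 180, 179]
[(164, np.int64(80)), (165, np.int64(58)), (166, np.int64(53)), (167, np.int64(56)), (168, np.int64(59)), (169, np.int64(58)), (170, np.int64(58)), (171, np.int64(58)), (172, np.int64(58)), (173, np.int6
[... 692 characters left out ...]
316, np.int64(99)), (317, np.int64(64)), (318, np.int64(52)), (319, np.int64(61)), (320, np.int64(62)), (321, np.int64(62)), (322, np.int64(61)), (323, np.int64(56)), (324, np.int64(102)), (333, np.int64(99)), (334, np.int64(102)), (336, np.int64(97)), (337, np.int64(96)), (339, np.int64(132))]
far 297 [0.00891033 0.59466929] 0.029703958651790582
near 316 [0.00657027 0.52544403] 0.030004827435798236
((335.0, 264.0), (0.0, 0.0), 0.0)
[[ 0.51932267 -0.06382195  0.004     ]
 [ 0.51932267 -0.06382195  0.004     ]
 [ 0.51932267 -0.06382195  0.004     ]
 [ 0.51932267 -0.06382195  0.004     ]]
turn [-2.000e-02 -1.000e-02 -1.054e+01] shift [ 11.68 -10.39   4.43] at [ 0.2922 -0.5798  0.2303] w 0.0852
```

Rack centre ≈ (0.561, 0.1524), yaw <0.5°. This agrees with the end loops and the 72 mm dividers. The bays are at y = 0.2604 (xl), 0.1884 (l), 0.1164 (m) and 0.0444 (s). Moving over s first.

```bash
python3 -m jog '{"steps":[[[0,0,-0.8],[0.8,-0.7,0.3],1],[[0,0,-1.8],[2,-1.8,0.8],1],[[0,0,-2.8],[3.1,-2.8,1.2],1],[[0,0,-3.8],[4.2,-3.8,1.6],1],[[0,0,-4.8],[5.3,-4.7,2],1],[[0,0,-5.8],[6.4,-5.7,2.4],1],[[0,0,-6.8],[7.5,-6.7,2.8],1],[[0,0,-7.8],[8.6,-7.7,3.3],1],[[0,0,-8.8],[9.7,-8.6,3.7],1],[[0,0,-9.8],[10.8,-9.6,4.1],1],[[0,0,-10.54],[11.68,-10.39,4.43],1],[[0,0,-10.54],[11.68,-10.39,4.43],1],[[0,0,-10.54],[11.68,-10.39,4.43],1],[[0,0,-10.54],[11.68,-10.39,4.43],1],[[0,0,-10.54],[11.68,-10.39,4.43],1]]}' 40; python3 -c "
from h import *
go(.436,-.2163,.027)"
```

```text
clock: 1.35
tool_pos: [0.4358, -0.2189, 0.1207]
orientation: [-180.0, 0.1, 89.8]
force: [0.1, 0.3, 1.0]
width: 0.0856
gripper_force: 0.0
turn [-0.    0.01 -0.04] shift [0.11 0.01 3.75] at [ 0.4358 -0.2189  0.1207] w 0.0856
```

```bash
python3 -m jog '{"steps":[[[0,0,0],[0.1,0,1],1],[[0,0,0],[0.1,0,2],1],[[0,0,0],[0.1,0,3],1],[[0,0,0],[0.1,0,3.75],1],[[0,0,0],[0.1,0,3.75],1],[[0,0,0],[0.1,0,3.75],1],[[0,0,0],[0.1,0,3.75],0],[[0,0,0],[0.1,0,3.75],0],[[0,0,0],[0.1,0,3.75],0],[[0,0,0],[0.1,0,3.75],0],[[0,0,0],[0.1,0,3.75],0],[[0,0,0],[0.1,0,3.75],0],[[0,0,0],[0.1,0,3.75],0],[[0,0,0],[0.1,0,3.75],0],[[0,0,0],[0.1,0,3.75],0],[[0,0,0],[0.1,0,3.75],0]]}' 40; python3 - <<'E'
from h import *
go(.436,-.2163,.13)
from station import arm
cv2.imwrite("pics/g1.png",arm.get_image("scene")["img"][220:400,240:480].repeat(3,0).repeat(3,1))
E
```

```text
clock: 2.68
tool_pos: [0.4366, -0.2148, 0.0276]
orientation: [180.0, 0.0, 90.0]
force: [-1.8, -0.9, 5.4]
width: 0.0231
gripper_force: 35.4
turn [ 0.01  0.01 -0.  ] shift [-0.06 -0.02 -4.1 ] at [ 0.4366 -0.2148  0.0276] w 0.0231
```

View pics/g1.png

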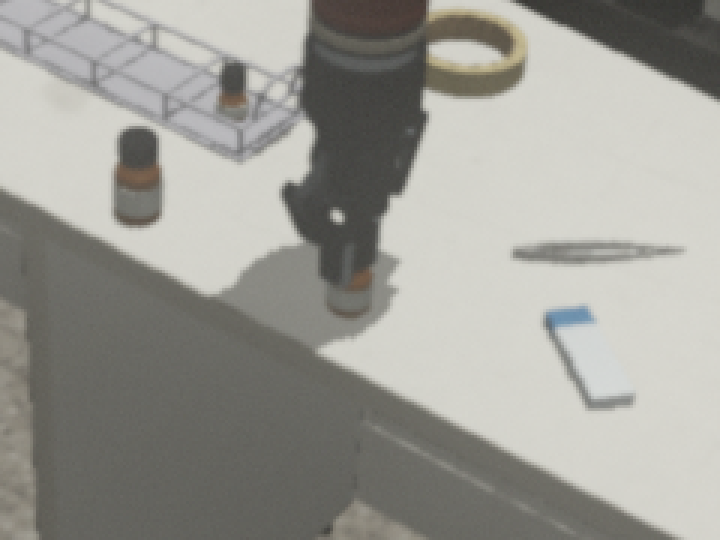

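The bottle is gripped at the cap, width 23 mm. Lift it over the end loop and carry it to its bay.

```bash
python3 -m jog '{"steps":[[[0,0,0],[0,0,-0.5],0],[[0,0,0],[0,0,-1.3],0],[[0,0,0],[0,0,-2.2],0],[[0,0,0],[0,0,-3],0],[[0,0,0],[0.4,0.2,-3.4],0],[[0,0,0],[1.2,0.6,-3.4],0],[[0,0,0],[2.2,1.1,-3.4],0],[[0,0,0],[3.2,1.6,-3.4],0],[[0,0,0],[4.2,2.1,-3.4],0],[[0,0,0],[5.2,2.6,-3.4],0],[[0,0,0],[6.2,3.1,-3.4],0],[[0,0,0],[7.2,3.6,-3.4],0],[[0,0,0],[8.2,4.1,-3.4],0],[[0,0,0],[9.1,4.5,-3.4],0],[[0,0,0],[9.8,4.8,-3.4],0],[[0,0,0],[10.2,4.95,-3.4],0],[[0,0,0],[10.37,5,-3.4],0],[[0,0,0],[10.37,5,-3.4],0],[[0,0,0],[10.37,5,-3.4],0],[[0,0,0],[10.37,5,-3.4],0]]}'; python3 - <<'E'
from h import *
go(.5614,.0444,.033)
from station import arm
cv2.imwrite("pics/g2.png",arm.get_image("scene")["img"][150:330,180:420].repeat(3,0).repeat(3,1))
E
```

```text
clock: 4.4
tool_pos: [0.5608, 0.0425, 0.1117]
orientation: [-179.9, 0.1, 89.8]
force: [-0.0, -0.6, -0.7]
width: 0.0228
gripper_force: 35.1
turn [-0.01  0.01 -0.03] shift [0.08 0.03 3.15] at [0.5608 0.0425 0.1117] w 0.0228
```

View pics/g2.png

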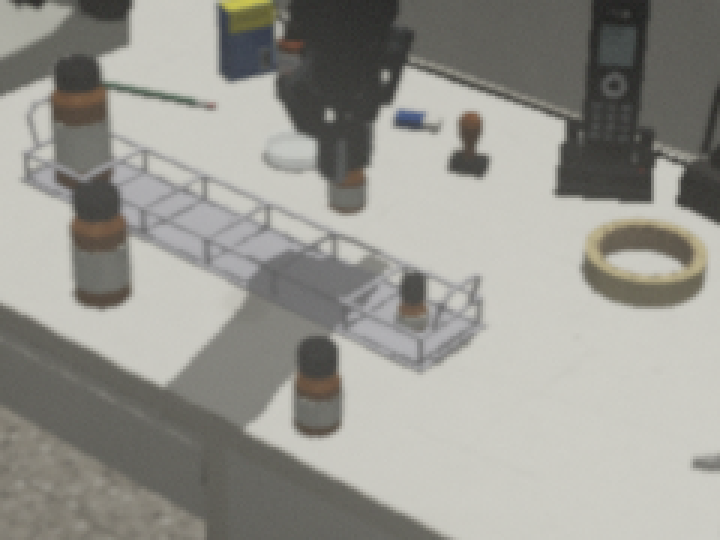

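```bash
python3 -m jog '{"steps":[[[0,0,0],[0.05,0,0.7],0],[[0,0,0],[0.05,0,1.6],0],[[0,0,0],[0.05,0,2.4],0],[[0,0,0],[0.05,0,2.9],0],[[0,0,0],[0.05,0,3.15],0],[[0,0,0],[0.05,0,3.15],0],[[0,0,0],[0.05,0,3.15],0],[[0,0,0],[0.05,0,3.17],0.42],[[0,0,0],[0.05,0,3.17],0.42],[[0,0,0],[0.05,0,3.17],0.42],[[0,0,0],[0.05,0,3.17],0.42],[[0,0,0],[0.05,0,3.17],0.42],[[0,0,0],[0.05,0,2.7],0.42],[[0,0,0],[0.05,0,1.7],0.5],[[0,0,0],[0.05,0,0.7],1],[[0,0,0],[0.05,0,-0.3],1],[[0,0,0],[0.05,0,-0.8],1],[[0,0,0],[0.05,0,-0.8],1],[[0,0,0],[0.05,0,-0.8],1]]}'; python3 - <<'E'
from h import *
go(.4242,-.0463,.12)
E
```

```text
clock: 6.03
tool_pos: [0.5618, 0.0459, 0.1329]
orientation: [179.9, -0.0, 90.0]
force: [-0.4, 0.7, -0.0]
width: 0.0855
gripper_force: 0.0
turn [ 0.02 -0.   -0.  ] shift [-3.69 -5.5   0.5 ] at [0.5618 0.0459 0.1329] w 0.0855
```

```bash
python3 -m jog '{"steps":[[[0,0,0],[-0.4,-0.6,0],1],[[0,0,0],[-1.1,-1.6,0],1],[[0,0,0],[-1.8,-2.6,0],1],[[0,0,0],[-2.5,-3.7,0],1],[[0,0,0],[-3.1,-4.6,0],1],[[0,0,0],[-3.5,-5.2,0.3],1],[[0,0,0],[-3.69,-5.45,0.5],1],[[0,0,0],[-3.69,-5.45,0.5],1],[[0,0,0],[-3.69,-5.45,0.5],1],[[0,0,0],[-3.69,-5.45,0.5],1]]}'; python3 - <<'E'
from h import *
go(.4242,-.0463,.039)
from station import arm
d=arm.get_image("scene")
cv2.imwrite("pics/g3.png",d["img"][150:330,180:420].repeat(3,0).repeat(3,1))
E
```

```text
clock: 6.87
tool_pos: [0.4268, -0.0453, 0.1193]
orientation: [179.9, -0.1, 90.1]
force: [0.1, -0.4, 0.4]
width: 0.0855
gripper_force: 0.0
turn [ 0.02 -0.01  0.01] shift [-0.04 -0.11  3.21] at [ 0.4268 -0.0453  0.1193] w 0.0855
```

View pics/g3.png

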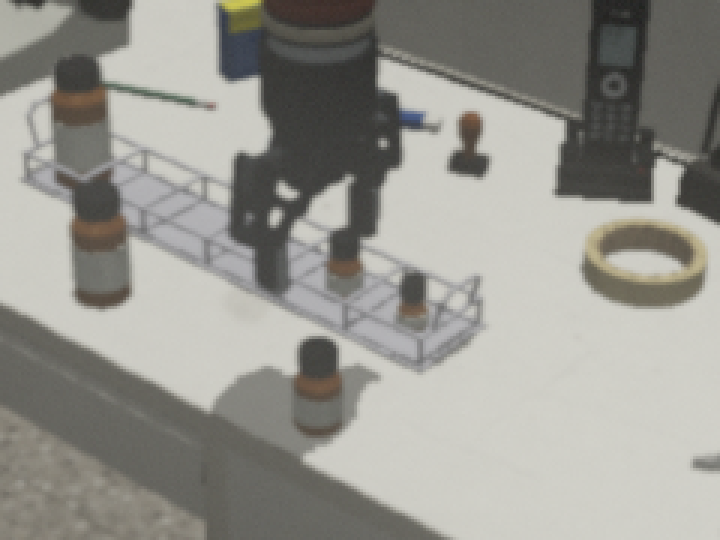

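s stands upright in its bay, at crop (345,265). The gripper is over m, so descend and grip.

```bash
python3 -m jog '{"steps":[[[0,0,0],[0,-0.05,1],1],[[0,0,0],[0,-0.05,2],1],[[0,0,0],[0,-0.05,2.8],1],[[0,0,0],[0,-0.05,3.2],1],[[0,0,0],[0,-0.05,3.2],1],[[0,0,0],[0,-0.05,3.2],1],[[0,0,0],[0,-0.05,3.2],0],[[0,0,0],[0,-0.05,3.2],0],[[0,0,0],[0,-0.05,3.2],0],[[0,0,0],[0,-0.05,3.2],0],[[0,0,0],[0,-0.05,3.2],0],[[0,0,0],[0,-0.05,3.2],0],[[0,0,0],[0,-0.05,3.2],0],[[0,0,0],[0,-0.05,3.2],0],[[0,0,0],[0,-0.05,3.2],0]]}' 40; python3 - <<'E'
from h import *
go(.5616,.1164,.044)
E
```

```text
clock: 8.17
tool_pos: [0.4244, -0.0464, 0.0399]
orientation: [179.9, 0.0, 90.0]
force: [-0.1, 0.4, 6.2]
width: 0.0274
gripper_force: 35.9
turn [ 0.01  0.   -0.  ] shift [ 6.51  5.48 -0.16] at [ 0.4244 -0.0464  0.0399] w 0.0274
```

```bash
python3 -m jog '{"steps":[[[0,0,0],[0,0,-0.5],0],[[0,0,0],[0,0,-1.3],0],[[0,0,0],[0,0,-2.2],0],[[0,0,0],[0,0,-2.8],0],[[0,0,0],[0.5,0.4,-3],0],[[0,0,0],[1.3,1.1,-3],0],[[0,0,0],[2.2,1.8,-3],0],[[0,0,0],[3.1,2.6,-3],0],[[0,0,0],[4,3.4,-3],0],[[0,0,0],[4.9,4.1,-3],0],[[0,0,0],[5.7,4.8,-3],0],[[0,0,0],[6.2,5.2,-3],0],[[0,0,0],[6.51,5.48,-3],0],[[0,0,0],[6.51,5.48,-3],0],[[0,0,0],[6.51,5.48,-2.6],0],[[0,0,0],[6.51,5.48,-1.8],0],[[0,0,0],[6.51,5.48,-1],0],[[0,0,0],[6.51,5.48,-0.4],0],[[0,0,0],[6.51,5.48,-0.2],0],[[0,0,0],[6.51,5.48,-0.2],0]]}'; python3 - <<'E'
from h import *
go(.5616,.1164,.044)
E
```

```text
clock: 9.83
tool_pos: [0.5591, 0.114, 0.0441]
orientation: [-179.8, 0.1, 89.9]
force: [-0.0, -0.4, -1.4]
width: 0.0273
gripper_force: 38.1
turn [-0.03  0.02 -0.02] shift [0.1 0.1 0. ] at [0.5591 0.114  0.0441] w 0.0273
```

```bash
python3 -m jog '{"steps":[[[0,0,0],[0,0,0.02],0.5],[[0,0,0],[0,0,0.02],0.5],[[0,0,0],[0,0,0.02],0.5],[[0,0,0],[0,0,0.02],0.5],[[0,0,0],[0,0,0.02],0.5],[[0,0,0],[0,0,-0.5],0.5],[[0,0,0],[0,0,-1.4],0.6],[[0,0,0],[0,0,-2.4],1],[[0,0,0],[0,0,-3.3],1],[[0,0,0],[0,0,-3.6],1],[[0,0,0],[0.2,-0.1,-3.6],1]]}'; python3 - <<'E'
from h import *
go(.4366,.3475,.13)
E
```

```text
clock: 10.75
tool_pos: [0.5604, 0.1205, 0.1363]
orientation: [179.7, -0.0, 89.8]
force: [0.1, -0.2, 0.4]
width: 0.0854
gripper_force: 0.0
turn [ 0.05 -0.   -0.03] shift [ 9.07 -4.98  0.23] at [0.5604 0.1205 0.1363] w 0.0854
```

```bash
python3 -m jog '{"steps":[[[0,0,0],[0.8,-0.5,0],1],[[0,0,0],[1.8,-1.1,0],1],[[0,0,0],[2.8,-1.8,0],1],[[0,0,0],[3.8,-2.5,0],1],[[0,0,0],[4.8,-3.1,0],1],[[0,0,0],[5.8,-3.7,0],1],[[0,0,0],[6.8,-4.2,0],1],[[0,0,0],[7.7,-4.6,0],1],[[0,0,0],[8.5,-4.8,0.1],1],[[0,0,0],[9,-4.95,0.2],1],[[0,0,0],[9.07,-4.98,0.23],1],[[0,0,0],[9.07,-4.98,0.23],1],[[0,0,0],[9.07,-4.98,0.23],1],[[0,0,0],[9.07,-4.98,0.23],1]]}'; python3 - <<'E'
from h import *
from station import arm
go(.4366,.3475,.052)
d=arm.get_image("scene"); cv2.imwrite("pics/g4.png",d["img"][130:310,120:360].repeat(3,0).repeat(3,1))
E
```

```text
clock: 11.92
tool_pos: [0.435, 0.346, 0.1283]
orientation: [180.0, 0.1, 89.8]
force: [0.5, -0.5, 0.2]
width: 0.0855
gripper_force: 0.0
turn [ 0.    0.02 -0.03] shift [0.06 0.07 3.05] at [0.435  0.346  0.1283] w 0.0855
```

View pics/g4.png

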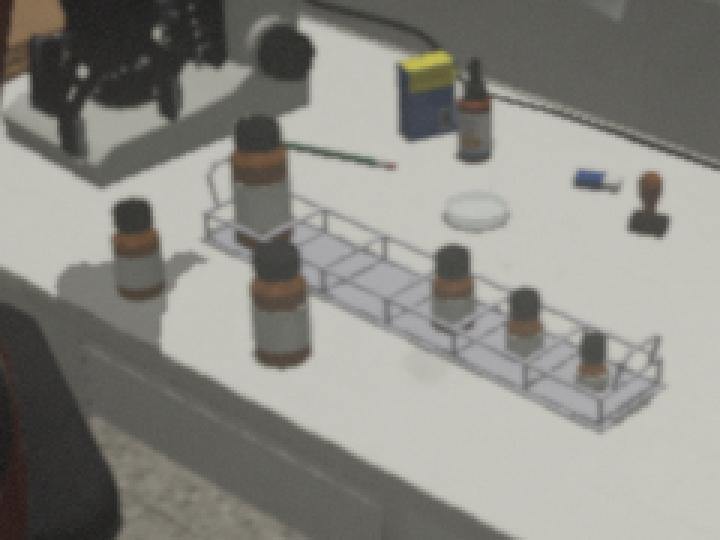

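s, m and smallest stand correctly. The gripper is over l, whose cap is at crop (132,210). Descend and grip.

```bash
python3 -m jog '{"steps":[[[0,0,0],[0.03,0.03,1],1],[[0,0,0],[0.03,0.03,2],1],[[0,0,0],[0.03,0.03,2.7],1],[[0,0,0],[0.03,0.03,3.05],1],[[0,0,0],[0.03,0.03,3.05],1],[[0,0,0],[0.03,0.03,3.05],1],[[0,0,0],[0.03,0.03,3.05],0],[[0,0,0],[0.03,0.03,3.05],0],[[0,0,0],[0.03,0.03,3.05],0],[[0,0,0],[0.03,0.03,3.05],0],[[0,0,0],[0.03,0.03,3.05],0],[[0,0,0],[0.03,0.03,3.05],0],[[0,0,0],[0.03,0.03,3.05],0],[[0,0,0],[0.03,0.03,3.05],0],[[0,0,0],[0.03,0.03,3.05],0]]}' 40; python3 - <<'E'
from h import *
go(.5625,.1884,.057)
E
```

```text
clock: 13.22
tool_pos: [0.4365, 0.3497, 0.0536]
orientation: [179.8, -0.1, 90.0]
force: [1.5, 0.1, 6.1]
width: 0.0308
gripper_force: 38.9
turn [ 0.03 -0.02 -0.01] shift [-6.45  5.04 -0.13] at [0.4365 0.3497 0.0536] w 0.0308
```

```bash
python3 -m jog '{"steps":[[[0,0,0],[0,0,-0.5],0],[[0,0,0],[0,0,-1.3],0],[[0,0,0],[0,0,-2.2],0],[[0,0,0],[0,0,-2.9],0],[[0,0,0],[-0.5,0.4,-3.2],0],[[0,0,0],[-1.3,1,-3.2],0],[[0,0,0],[-2.2,1.7,-3.2],0],[[0,0,0],[-3.1,2.4,-3.2],0],[[0,0,0],[-4,3.1,-3.2],0],[[0,0,0],[-4.9,3.8,-3.2],0],[[0,0,0],[-5.7,4.4,-3.2],0],[[0,0,0],[-6.2,4.8,-3.2],0],[[0,0,0],[-6.45,5.04,-3.2],0],[[0,0,0],[-6.45,5.04,-3.2],0],[[0,0,0],[-6.45,5.04,-2.6],0],[[0,0,0],[-6.45,5.04,-1.8],0],[[0,0,0],[-6.45,5.04,-1],0],[[0,0,0],[-6.45,5.04,-0.4],0],[[0,0,0],[-6.45,5.04,-0.2],0],[[0,0,0],[-6.45,5.04,-0.2],0]]}'; python3 - <<'E'
from h import *
go(.5625,.1884,.057)
E
```

```text
clock: 14.88
tool_pos: [0.5588, 0.19, 0.0576]
orientation: [-179.9, -0.1, 90.2]
force: [0.2, -0.0, -0.9]
width: 0.0307
gripper_force: 39.9
turn [-0.02 -0.01  0.03] shift [-0.07  0.15  0.02] at [0.5588 0.19   0.0576] w 0.0307
```

```bash
python3 -m jog '{"steps":[[[0,0,0],[0,0,0.03],0.55],[[0,0,0],[0,0,0.03],0.55],[[0,0,0],[0,0,0.03],0.55],[[0,0,0],[0,0,0.03],0.55],[[0,0,0],[0,0,0.03],0.55],[[0,0,0],[0,0,-0.5],0.55],[[0,0,0],[0,0,-1.4],0.6],[[0,0,0],[0,0,-2.4],1],[[0,0,0],[0,0,-3.3],1],[[0,0,0],[0,-0.4,-3.6],1],[[0,0,0],[0,-1.2,-3.6],1],[[0,0,0],[0,-2.2,-3.6],1],[[0,0,0],[0,-3.2,-3.6],1],[[0,0,0],[0,-4,-3.6],1],[[0,0,0],[0,-4.5,-3.6],1],[[0,0,0],[0,-4.7,-3.6],1],[[0,0,0],[0,-4.7,-3.6],1],[[0,0,0],[0,-4.7,-3.6],1],[[0,0,0],[0,-4.7,-3.6],1]]}'; python3 - <<'E'
from h import *
from station import arm
go(.4446,.189,.066)
d=arm.get_image("scene"); cv2.imwrite("pics/g5.png",d["img"][130:310,120:360].repeat(3,0).repeat(3,1))
E
```

```text
clock: 16.47
tool_pos: [0.4442, 0.1876, 0.1472]
orientation: [179.9, -0.0, 89.9]
force: [0.2, 0.0, 0.4]
width: 0.0854
gripper_force: 0.0
turn [ 0.01 -0.   -0.01] shift [0.05 0.01 3.25] at [0.4442 0.1876 0.1472] w 0.0854
```

View pics/g5.png

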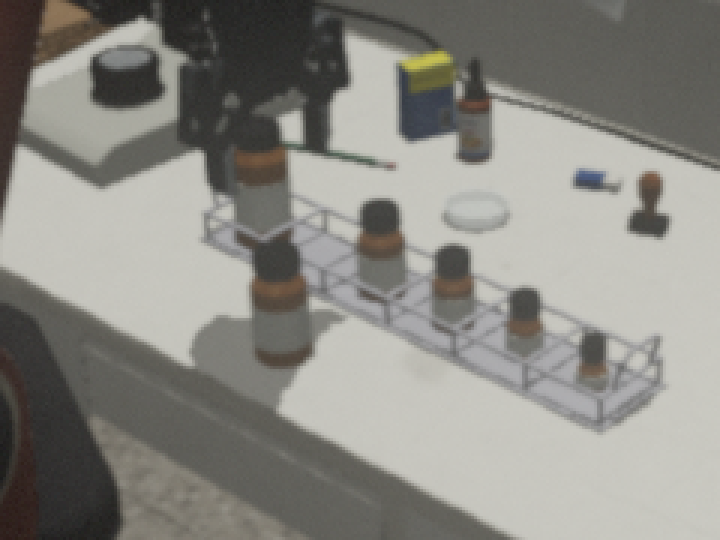

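l is in its bay, at crop (380,250). The gripper is over xl; descend and grip.

```bash
python3 -m jog '{"steps":[[[0,0,0],[0.05,0,0.9],1],[[0,0,0],[0.05,0,1.9],1],[[0,0,0],[0.05,0,2.8],1],[[0,0,0],[0.05,0,3.25],1],[[0,0,0],[0.05,0,3.25],1],[[0,0,0],[0.05,0,3.25],1],[[0,0,0],[0.05,0,3.25],0],[[0,0,0],[0.05,0,3.25],0],[[0,0,0],[0.05,0,3.25],0],[[0,0,0],[0.05,0,3.25],0],[[0,0,0],[0.05,0,3.25],0],[[0,0,0],[0.05,0,3.25],0],[[0,0,0],[0.05,0,3.25],0],[[0,0,0],[0.05,0,3.25],0],[[0,0,0],[0.05,0,3.25],0]]}' 45; python3 - <<'E'
from h import *
go(.5632,.2600,.071)
E
```

```text
clock: 17.77
tool_pos: [0.4445, 0.1893, 0.0672]
orientation: [179.8, -0.1, 90.0]
force: [-0.1, -0.5, 5.3]
width: 0.0347
gripper_force: 43.7
turn [ 0.03 -0.01 -0.  ] shift [ 2.83  4.75 -0.13] at [0.4445 0.1893 0.0672] w 0.0347
```

```bash
python3 -m jog '{"steps":[[[0,0,0],[0,0,-0.5],0],[[0,0,0],[0,0,-1.3],0],[[0,0,0],[0.4,0,-2],0],[[0,0,0],[1.2,0,-2.4],0],[[0,0,0],[2,0.2,-2.4],0],[[0,0,0],[2.6,0.7,-2.4],0],[[0,0,0],[2.83,1.4,-2.4],0],[[0,0,0],[2.83,2.2,-2.4],0],[[0,0,0],[2.83,3,-2.4],0],[[0,0,0],[2.83,3.8,-2.4],0],[[0,0,0],[2.83,4.4,-2.4],0],[[0,0,0],[2.83,4.75,-2.4],0],[[0,0,0],[2.83,4.75,-2.4],0],[[0,0,0],[2.83,4.75,-2.4],0],[[0,0,0],[2.83,4.75,-1.8],0],[[0,0,0],[2.83,4.75,-1],0],[[0,0,0],[2.83,4.75,-0.4],0],[[0,0,0],[2.83,4.75,-0.2],0],[[0,0,0],[2.83,4.75,-0.2],0],[[0,0,0],[2.83,4.75,-0.2],0]]}'; python3 - <<'E'
from h import *
go(.5632,.26,.071)
E
```

```text
clock: 19.43
tool_pos: [0.5607, 0.2603, 0.0715]
orientation: [-180.0, -0.0, 90.1]
force: [0.5, -0.3, -1.3]
width: 0.0346
gripper_force: 43.8
turn [-0.01 -0.    0.01] shift [-0.01  0.1   0.02] at [0.5607 0.2603 0.0715] w 0.0346
```

Release, rise straight up, and back off toward the robot.

```bash
python3 -m jog '{"steps":[[[0,0,0],[0,0,0.03],0.6],[[0,0,0],[0,0,0.03],0.6],[[0,0,0],[0,0,0.03],0.6],[[0,0,0],[0,0,0.03],0.6],[[0,0,0],[0,0,0.03],0.6],[[0,0,0],[0,0,-0.5],0.6],[[0,0,0],[0,0,-1.4],0.6],[[0,0,0],[0,0,-2.4],0.6],[[0,0,0],[0,0,-3.4],0.6],[[0,0,0],[0,0,-4.2],0.6],[[0,0,0],[-1,-0.2,-4.4],0.6],[[0,0,0],[-2,-0.7,-4.4],0.6],[[0,0,0],[-3,-1.3,-4.4],0.6],[[0,0,0],[-4,-1.9,-4.4],0.6],[[0,0,0],[-5,-2.3,-4.4],0.6],[[0,0,0],[-6,-2.7,-4.4],0.6],[[0,0,0],[-7,-3,-4.4],0.6],[[0,0,0],[-8,-3,-4.4],0.6],[[0,0,0],[-8,-3,-4.4],0.6],[[0,0,0],[-8,-3,-4.4],0.6]]}'; python3 - <<'E'
from h import *
from station import arm
for n in("top","scene"):
    d=arm.get_image(n)
    if n=="top":
        for o in bottles(d): print(*o)
    cv2.imwrite(f"pics/end_{n}.png",d["img"])
E
```

```text
clock: 21.1
tool_pos: [0.4871, 0.0579, 0.1813]
orientation: [180.0, 0.0, 89.8]
force: [-1.0, 0.9, -0.9]
width: 0.0512
gripper_force: 0.0
[175. 246.] 517 [0.5595 0.329  0.1148] [0.041 0.042]
[206. 247.] 327 [0.5608 0.2596 0.1003] [0.034 0.036]
[339. 247.] 44 [ 0.5573 -0.07    0.0666] [0.043 0.003]
[234. 247.] 223 [0.5586 0.1907 0.0861] [0.03  0.032]
[320. 246.] 53 [ 0.5608 -0.0242  0.0491] [0.019 0.018]
```

View pics/end_scene.png

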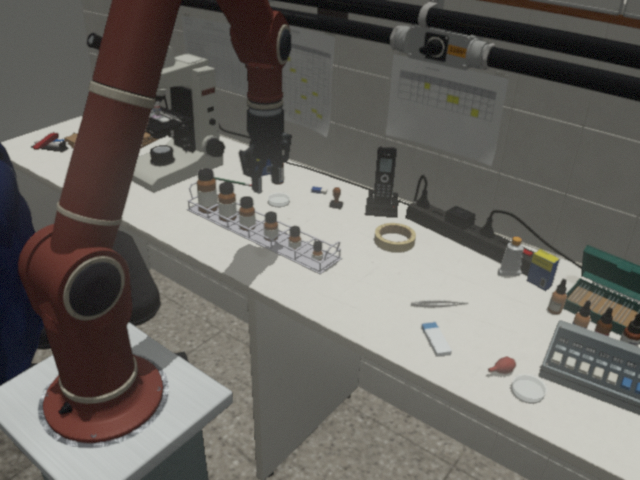

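View pics/end_top.png

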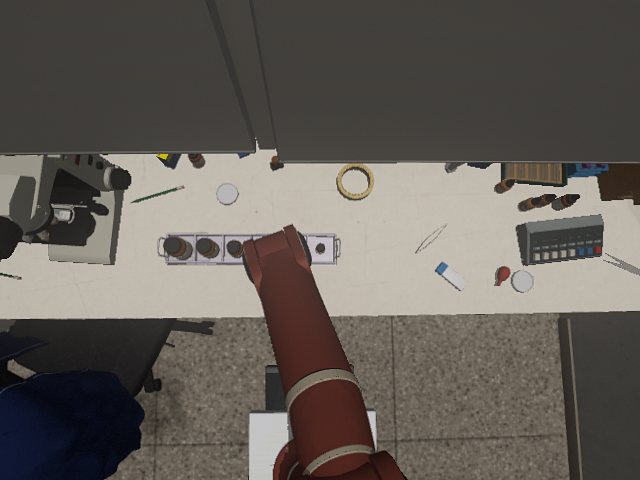

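The scene view shows six bottles stepping down from (206,187) to (317,248), all upright. The mailer, forceps and dish have not moved, and the arm is clear of everything.

```bash
python3 -c "
from station import arm
print(arm.finish_job())"
```

```text
the job is handed in; nothing more can be done
None
```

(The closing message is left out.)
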